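# Interpass temperature check behind a welding magnet

### The arm

A 7-joint arm with a two-finger parallel gripper is mounted at the origin on the work surface. World frame = base frame: x ahead of the robot, y to its left, z up, the work surface at z = 0. Lengths are in m, angles in rad, forces in N, time in s.
With the tool pointing down it reaches from about 0.375 to 0.925 m from the base axis. Payload 3.1 kg.
Tool frame: the origin (TCP) lies between the finger pads, 19 mm behind the fingertips; this is the grasp point; z points along the fingers, y is the line along which they close (so a half turn about z gives the same grasp; the last joint's range is limited). The gripper opens to 85 mm and grips with 20 to 120 N. Pads are 22 mm wide; open, the fingers measure 114 mm over their backs; the gripper's body (76 mm by 85 mm) begins 54 mm behind the grasp point. The pads swing forward as they close: fully open they stand 13 mm farther back than shut.
Start: joints at [1.034, 0.383, 0.044, 1.598, -0.018, 1.161, -0.05], TCP at [0.276, -0.588, 0.25] pointing down, gripper open.
Joint ranges: [-2.61, 2.61], [-0.41, 2.15], [-1.48, 1.57], [0, 2.5], [-1.57, 4.71], [0.05, 1.97], [-2.85, 2.85]. Speed limits (rad/s): [2.79, 2.79, 3.14, 3.14, 3.14, 3.14, 3.14].

### API

Orientations are given as a unit quaternion [w, x, y, z].
In Python, from cell import state, vision, job gives the robot as it stands.
- The arm moves only by the tool move_arm, never from a script. Its argument "steps" is a list of rows, each an object of numbers: "dx", "dy", "dz": the shift along the tool's x, y, z in m; "spin": the turn about the tool's z in degrees; "jaw": the closure in counts, from 0 (fully open) to 255 (shut). In form: [{"dx": .., "dy": .., "dz": .., "spin": .., "jaw": ..}, ...]. A call has 1 to 10 rows; each row shifts and turns the commanded pose from where the row before left it, along the tool's axes as they then stand; what a row does not reach is not made up. A row lasts 1/8 s, in which the tool goes at most 62.5 mm and 10.7 degrees, less where a joint would pass 70% of its speed; a pose out of reach is approached as far as the arm can. A call with a gripper value outside its range is refused whole. The fingers move at their own pace and stop on an object; the grip force is fixed at half the most. Time passes only in rows, so rows that do not move let the fingers close. It gives the time, the measured TCP pose, the force, the opening and the grip force at its end, in the units of the state.
- state(): the state, without advancing time (a new reading comes with each control period).
- vision.read_camera(name): name is "scene" or "top"; returns the picture (400x640x3 uint8, red, green, blue); there is no depth.
- vision.get_calibration(name): a dict with "fx", "fy", "cx", "cy" (pixels), "view" (4x4, takes a point from world to camera coordinates). Camera axes: x right, y down, z forward; pixel columns grow to the right and rows downward; lengths in m; the calibration is good to about 2 mm. A picture is of the moment at which its call begins. get_calibration takes no time and is no camera call.
- job.hand_in(): hands the job in; it is judged then, once.
The state is a dict: "time_s": time; "joints": joint angles; "joint_vel": joint speeds; "joint_torque": joint torques, N m; "tcp_pos": TCP position; "eef_rot": TCP orientation; "wrist_force": force on the tool from outside, world axes, zero at the start; "wrist_torque": the same for the moment, N m; "finger_gap": finger opening in m; "grip_force": force on a finger pad.
Only numpy, scipy, OpenCV 4.12 (cv2) and the standard library are available. Lean on these libraries where they do the work, as an engineer would, in place of code of your own. Each camera call takes 0.05 s, during which the arm holds its last target. There are 200 camera calls.

### The job

Check the bracket's temperature before the last weld run: lift the red welding magnet off the black spot and set it down in the blue tray, then take the thermometer from its mat and hold it still for two seconds, square to the plate with its lens about 10 cm from it, sighted on the middle of the black spot. Then lay the thermometer flat back on its mat. Drop nothing, do not knock the thermometer against the bracket, and leave the other things where they are.

Things in the scene. Friction and masses are not known exactly. Their poses are not given: they have to be found in the camera images.
- weldment: steel bracket being welded, heavy, does not shift: base plate 190 x 200 x 12 mm, across it an upright plate 180 mm long, 12 mm thick, its top edge 112 mm above the bench. Origin on the bench below the middle of the upright's front face; z up, y along the joint, +x into the face. The base reaches 130 mm in front of the face, 60 mm behind.
- spot (a point): centre of the matt black round measuring spot, 40 mm diameter, on the front face of the upright, at the middle of its length, 67 mm above the bench; axes as the bracket's: +x points into the plate, square to its face
- magnet: red welding magnet (90 degree square), 0.5 kg, switched off so it lifts away freely: triangular block 110 mm long (x), 30 mm thick (y), 95 mm high plus an 8 mm black knob on top. Stands on the base plate (underside 12 mm above the bench), its tall leg against the upright, over the spot. Origin at its underside, 45 mm from the back of the tall leg (+x) and 65 mm from the low tip (-x); z up
- magnet_mid (a point): point in the magnet's middle, 40 mm above its origin. The top edge slopes from 95 mm high at x = +15 mm to 28 mm at the tip (82 mm over the origin): grip the 30 mm thickness from above over the origin, TCP about 55 mm above the underside
- tray: blue open steel tool tray, empty, fixed, 160 mm (x) by 210 mm (y), 35 mm high, walls and floor 4 mm; origin under its middle, z up
- mat: green flat instrument mat, fixed, 200 mm (x) by 210 mm (y), 4 mm thick; origin under its middle, z up. It and the tray can stand in either of two places
- gun: yellow and black pistol infrared thermometer, 0.3 kg, on, trigger locked, lying on its side on the mat (underside on the mat's top). Barrel 139 mm long (x -69 to the lens end at +70), 46 mm across (y), 42 mm thick (z). Origin on its underside below the barrel's axis (21 mm up), at the place to grip: pads across the 46 mm, just forward of handle and trigger; z up
- lens (a point): centre of the thermometer's lens face, 70 mm in front of the gun's origin, 21 mm above its underside; its +x axis is the line of sight, axes as the gun's
- gun_mid (a point): middle of the thermometer between barrel and handle: x -12 mm, y -30 mm, z 21 mm from the gun's origin. The black handle, 36 mm thick, leaves the rear of the barrel to -y, lying between x = -90 and -15 mm and reaching y = -120 mm
- grinder: green and black angle grinder lying disc up, 300 mm long, 135 mm wide at the side handle, 80 mm high; origin under its motor housing; a bystander, leave it
- spraycan: red spray can standing upright, 60 mm diameter, about 190 mm tall; origin at its foot; a bystander, leave it
- tape: orange tape measure lying flat, 72 x 70 x 40 mm; origin under its middle; a bystander, leave it
- hammer: hammer lying flat, 280 mm long; origin about its middle; a bystander, leave it
- wrench: steel wrench lying flat, 220 mm long; origin about its middle; a bystander, leave it
- brush: flat brush with a wooden handle, 220 mm long; origin about its middle; a bystander, leave it
- pliers: pliers with red handles lying flat, 190 mm long; origin near the middle of the handles; a bystander, leave it
There are look-alikes about, which are no part of the job. What is shaped like the magnet but green or turquoise is not meant.

How it is judged:
On the way, in this order (a step that is already met when the one before it is completed fails the run):
1. the welding magnet stands or lies in the tray, let go and at rest (x of magnet_mid in the frame of tray between -0.065 and 0.065 m and y of magnet_mid in the frame of tray between -0.09 and 0.09 m and z of magnet_mid in the frame of tray below 0.05 m and contact force between the fingers and magnet below 0.1 N and linear speed of magnet below 0.02 m/s), for 0.2 s.
2. magnet still in the tray, held thermometer still for 1.5 s: line of sight within 12 mm of the spot's centre, lens 50 to 150 mm from it, within 0.3 rad of square to the plate (all of step 1 and x of spot in the frame of lens between 0.05 and 0.15 m and y of spot in the frame of lens between -0.012 and 0.012 m and z of spot in the frame of lens between -0.012 and 0.012 m and angle between the x axis of lens and the x axis of spot, either way round below 0.3 rad and linear speed of gun below 0.02 m/s and angular speed of gun below 0.15 rad/s and contact force between the fingers and gun above 1 N), for 1.5 s.
At the end, for the whole second after the job is handed in: magnet on the tray's floor (its middle within 65 mm in x, 90 mm in y of the tray's middle, under 50 mm above its underside); thermometer flat on the mat (its middle within 80 mm of the mat's middle in x and y, 19 to 32 mm above its underside); both let go and at rest (all of step 1 and x of gun_mid in the frame of mat between -0.08 and 0.08 m and y of gun_mid in the frame of mat between -0.08 and 0.08 m and z of gun_mid in the frame of mat between 0.019 and 0.032 m and linear speed of gun below 0.02 m/s and contact force between the fingers and gun below 0.1 N); the robot touches nothing.
It fails at once if a bystander is moved more than 30 mm (distance of any of grinder, spraycan, tape, hammer, wrench, brush, pliers from where it was at the start of the episode above 0.03 m).
It fails at once if the magnet or the thermometer is dropped (falls freely at more than 0.7 m/s, about 25 mm of fall) ((linear speed of magnet above 0.7 m/s and contact force between the fingers and magnet below 0.1 N) or (linear speed of gun above 0.7 m/s and contact force between the fingers and gun below 0.1 N)).
It fails at once if the thermometer is knocked against the bracket (more than 5 N) (contact force between gun and weldment above 5 N).
It also fails if it takes over 72 s, if anything falls off the work surface, if the arm or the gripper's body presses on something with over 40 N, if the wrist force passes 120 N, or if a joint passes its speed limit or range.

## Working session

There is one attempt and no reset: what is moved stays moved. The work goes in short steps, Python scripts to look and compute and a tool call to move; the robot and the scene stay as the last step left them, time stands still between calls to the robot, and variables do not carry over. Pictures are saved under pics/ and viewed, at most 10 in all, crops included, and the job is handed in when it is done.

Besides the shell and the picture viewer there is one more tool, called after "Call:" as name(argument=value, ...) on one line, values as JSON. move_arm: Moves the arm, as the interface text tells. Its arguments: {"type":"object","properties":{"steps":{"type":"array"}},"required":["steps"]}

```bash
mkdir -p pics
python3 - <<'E'
from cell import state, vision
import cv2,numpy as np
for n in("top","scene"):
    im=vision.read_camera(n); cv2.imwrite(f"pics/{n}0.png",cv2.resize(im[:,:,::-1],(800,500),interpolation=cv2.INTER_CUBIC)); np.save(f"pics/{n}0.npy",im)
    c=vision.get_calibration(n); print({k:np.round(v,4).tolist() for k,v in c.items()})
s=state(); print(s["time_s"],s["tcp_pos"],s["eef_rot"],s["finger_gap"])
E
```

```text
{'fx': 403.2663, 'fy': 403.2663, 'cx': 314.9034, 'cy': 205.6821, 'view': [[-0.0096, -0.9999, -0.0127, 0.1951], [-0.9882, 0.0114, -0.153, 0.5229], [0.1531, 0.0111, -0.9882, 1.4731], [0.0, 0.0, 0.0, 1.0]]}
{'fx': 397.2128, 'fy': 397.2128, 'cx': 316.8938, 'cy': 200.5979, 'view': [[0.7536, 0.657, -0.02, -0.5289], [0.4467, -0.5342, -0.7177, -0.0849], [-0.4822, 0.532, -0.6961, 1.5223], [0.0, 0.0, 0.0, 1.0]]}
0.1 [ 0.27582512 -0.58767928  0.24870774] [-1.14059267e-03  9.76014532e-01  2.17702161e-01 -3.17350762e-04] 0.08551302461130456
```

View pics/top0.png

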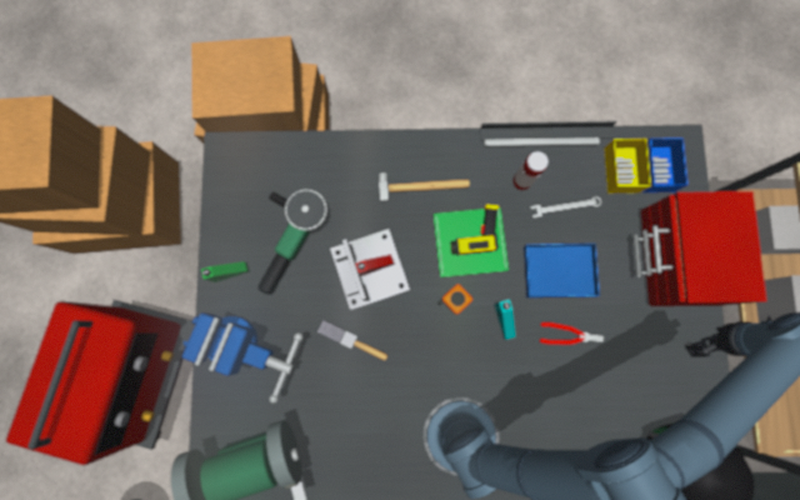

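View pics/scene0.png

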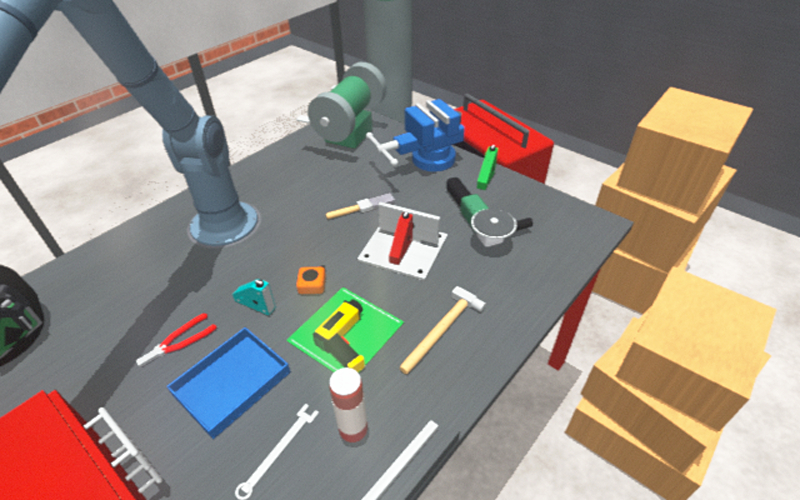

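The top view shows the bracket with the red magnet at about (370,268), the mat with the gun at (472,242) and the tray at (561,270). In the scene view the bracket is at (403,240), the gun at (340,325) and the tray at (230,382). I'll enlarge these for measuring.

Run:
```python
import cv2,numpy as np
t=np.load("pics/top0.npy");s=np.load("pics/scene0.npy")
def crop(im,x0,y0,w,h,k,n):
    c=cv2.resize(im[y0:y0+h,x0:x0+w,::-1],None,fx=k,fy=k,interpolation=cv2.INTER_CUBIC)
    for i in range(0,w,10): cv2.putText(c,str(x0+i),(i*k,8),0,.3,(255,0,255),1); cv2.line(c,(i*k,10),(i*k,16),(255,0,255),1)
    for i in range(0,h,10): cv2.putText(c,str(y0+i),(0,i*k+4),0,.3,(255,0,255),1); cv2.line(c,(20,i*k),(26,i*k),(255,0,255),1)
    cv2.imwrite(n,c)
crop(t,255,158,160,95,5,"pics/tc.png")
crop(s,225,160,140,140,4,"pics/sc.png")
crop(t,410,185,80,60,6,"pics/tt.png")
```

```text
(no output)
```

View pics/tc.png

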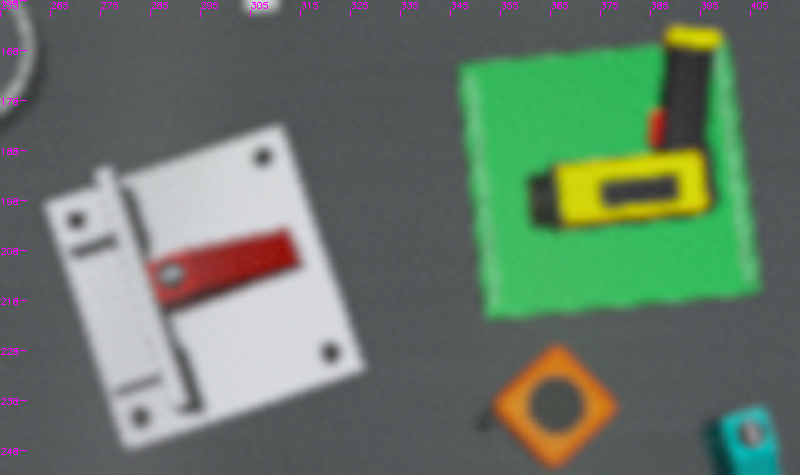

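View pics/sc.png

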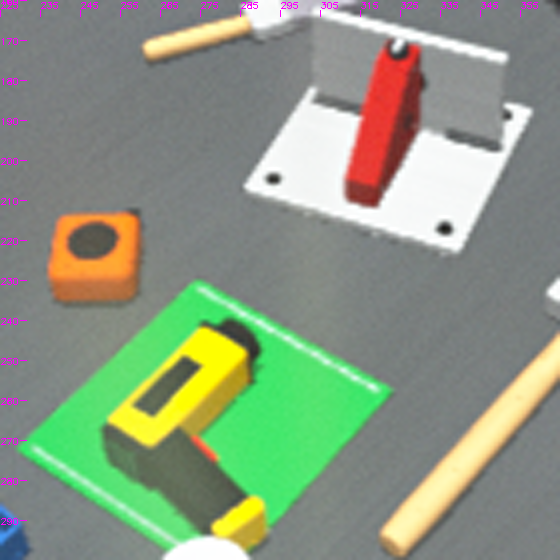

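The crops show the bracket's base corners, the upright's top edge, the magnet's knob and tip, the gun outline (lens toward the bracket) and the mat corners. I'll fit planar poses to these points.

```bash
cat > h.py <<'E'
import numpy as np
from cell import state, vision
from scipy.optimize import least_squares
from scipy.spatial.transform import Rotation as R
C={n:vision.get_calibration(n) for n in("top","scene")}
def proj(n,p):
    c=C[n];V=np.array(c["view"]);q=np.atleast_2d(p)@V[:3,:3].T+V[:3,3]
    return np.c_[c["fx"]*q[:,0]/q[:,2]+c["cx"],c["fy"]*q[:,1]/q[:,2]+c["cy"]]
def fit(obs,z0=0,x0=(.5,0,1.5)):
    # obs: (cam,u,v,x,y,z mm)
    def w(p,o): 
        c,s=np.cos(p[2]),np.sin(p[2]);x,y,z=np.array(o[3:])/1000
        return [p[0]+c*x-s*y,p[1]+s*x+c*y,z+z0]
    f=lambda p:np.concatenate([(proj(o[0],w(p,o))[0]-o[1:3]) for o in obs])
    r=least_squares(f,x0,loss="soft_l1"); return r.x,r.fun.reshape(-1,2)
def tc(u,v,*p): return("top",255+u/5,158+v/5,*p)
def sc(u,v,*p): return("scene",225+u/4,160+v/4,*p)
def t8(u,v,*p): return("top",u*.8,v*.8,*p)
def s8(u,v,*p): return("scene",u*.8,v*.8,*p)
E
cat > f.py <<'E'
from h import *
O={}
O["weld"]=([tc(45,203,60,-100,12),tc(283,125,-130,-100,12),tc(364,370,-130,100,12),tc(127,449,60,100,12),tc(112,167,0,-90,112),tc(95,172,12,-90,112),
 sc(245,186,-130,100,12),sc(460,252,-130,-100,12),sc(532,107,60,-100,12),sc(507,62,0,-90,112),sc(313,25,0,90,112)],0,(.5,.2,1.8))
O["magnet"]=([tc(171,273,30,0,103),tc(290,229,-65,-15,28),tc(302,266,-65,15,28),sc(399,47,30,0,103),sc(347,180,-65,15,28),sc(382,184,-65,-15,28),sc(347,198,-65,15,0),sc(378,206,-65,-15,0)],.012,(.5,.2,1.8))
O["mat"]=([tc(459,65,-105,0,4)],0)
m=[(-105,-100),(-105,100)]
# mat x axis toward +X world guess
O["mat"]=([tc(459,65,100,105,4),tc(725,43,100,-105,4),tc(760,291,-100,-105,4),tc(488,317,-100,105,4)],0,(.5,0,0))
O["tray"]=([t8(525,244,80,105,35),t8(598,243,80,-105,35),t8(599,296,-80,-105,35),t8(526,298,-80,105,35),
 s8(169,385,-80,-105,35),s8(248,331,-80,105,35),s8(289,366,80,105,35),s8(214,434,80,-105,35)],0,(.5,-.2,0))
O["gun"]=([tc(530,202,70,0,21),tc(709,181,-69,0,42),tc(695,30,-75,-120,36),tc(712,212,-69,23,42),sc(107,425,-69,23,42),sc(155,447,-69,-23,42),sc(258,348,70,-5,21)],.004,(.5,0,1.6))
for k,a in O.items():
    p,r=fit(*a); print(k,np.round(p,4),"deg",round(np.degrees(p[2]),1));print(np.round(r,1).tolist())
s=state();M=R.from_quat(np.roll(s["eef_rot"],-1)).as_matrix();print(M.round(3))
E
python3 f.py
```

```text
weld [0.4851 0.2977 1.8899] deg 108.3
[[-0.2, -0.5], [-1.0, -0.6], [-0.3, -0.8], [-0.4, -0.3], [-0.7, -0.8], [-0.5, -0.7], [-1.1, 0.6], [-0.9, -0.2], [-0.7, 0.4], [-1.4, 0.1], [-1.4, -2.9]]
magnet [0.5011 0.2563 1.9329] deg 110.7
[[-1.1, -0.2], [-1.1, -1.5], [-0.6, -1.5], [-0.5, -0.5], [-0.8, -0.7], [-1.3, 0.4], [-0.6, 0.6], [-0.2, 0.6]]
mat [ 0.5756 -0.0486  0.0858] deg 4.9
[[-0.1, -0.0], [0.3, -0.8], [0.0, 0.3], [-0.3, 0.4]]
tray [ 0.4869 -0.313  -0.0217] deg -1.2
[[0.5, -2.0], [-2.0, -0.7], [-0.7, -0.6], [0.9, -2.9], [-1.3, 0.2], [-0.5, -3.2], [0.5, -0.7], [-4.8, -1.4]]
gun [ 0.5631 -0.0475  1.6386] deg 93.9
[[-2.2, -1.2], [-0.5, -0.9], [0.2, -1.4], [-0.4, -1.1], [-1.9, -1.4], [-2.4, 0.8], [-1.3, -2.8]]
[[ 0.905  0.425 -0.001]
 [ 0.425 -0.905  0.002]
 [-0.    -0.002 -1.   ]]
```

View pics/tt.png

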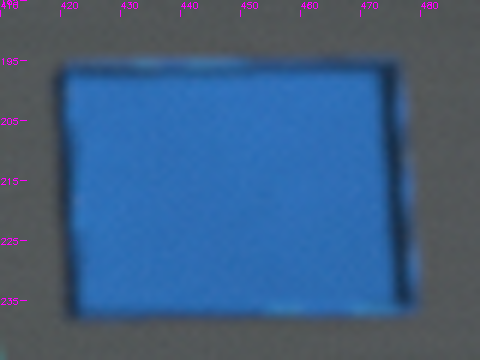

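```bash
cat >> h.py <<'E'
def plan(x,y,z,yaw,n,jaw=0):
    "rows to go to the pose, tool pointing down, tool x at yaw deg"
    s=state();M=R.from_quat(np.roll(s["eef_rot"],-1)).as_matrix()
    p=np.array(s["tcp_pos"]);y0=np.degrees(np.arctan2(M[1,0],M[0,0]));dy=(yaw-y0+180)%360-180
    d=(np.array([x,y,z])-p)/n
    print("at",p.round(4),"yaw",round(y0,2),"t",round(s["time_s"],2),"gap",round(s["finger_gap"],4),"q",np.round(s["joints"],2), "F",np.round(s["wrist_force"],1))
    for i in range(n):
        a=np.radians(y0+dy*i/n);c,si=np.cos(a),np.sin(a)
        print('{"dx":%.4f,"dy":%.4f,"dz":%.4f,"spin":%.2f,"jaw":%d},'%(c*d[0]+si*d[1],si*d[0]-c*d[1],-d[2],-dy/n,jaw),end="")
    print()
E
python3 -c "
from h import *
plan(.500,.2557,.25,109,20)"
```

```text
at [ 0.2758 -0.5877  0.2487] yaw 25.15 t 0.1 gap 0.0855 q [ 1.03  0.38  0.04  1.6  -0.02  1.16 -0.05] F [-0.3 -0.3  0.2]
{"dx":0.0281,"dy":-0.0334,"dz":-0.0001,"spin":-4.19,"jaw":0},{"dx":0.0304,"dy":-0.0313,"dz":-0.0001,"spin":-4.19,"jaw":0},{"dx":0.0326,"dy":-0.0290,"dz":-0.0001,"spin":-4.19,"jaw":0},{"dx":0.0347,"dy":-0.0265,"dz":-0.0001,"spin":-4.19,"jaw":0},{"dx":0.0365,"dy":-0.0239,"dz":-0.0001,"spin":-4.19,"jaw":0},{"dx":0.0382,"dy":-0.0212,"dz":-0.0001,"spin":-4.19,"jaw":0},{"dx":0.0396,"dy":-0.0183,"dz":-0.0001,"spin":-4.19,"jaw":0},{"dx":0.0408,"dy":-0.0154,"dz":-0.0001,"spin":-4.19,"jaw":0},{"dx":0.0419,"dy":-0.0123,"dz":-0.0001,"spin":-4.19,"jaw":0},{"dx":0.0426,"dy":-0.0092,"dz":-0.0001,"spin":-4.19,"jaw":0},{"dx":0.0432,"dy":-0.0061,"dz":-0.0001,"spin":-4.19,"jaw":0},{"dx":0.0435,"dy":-0.0029,"dz":-0.0001,"spin":-4.19,"jaw":0},{"dx":0.0436,"dy":0.0003,"dz":-0.0001,"spin":-4.19,"jaw":0},{"dx":0.0435,"dy":0.0035,"dz":-0.0001,"spin":-4.19,"jaw":0},{"dx":0.0431,"dy":0.0066,"dz":-0.0001,"spin":-4.19,"jaw":0},{"dx":0.0425,"dy":0.0098,"dz":-0.0001,"spin":-4.19,"jaw":0},{"dx":0.0417,"dy":0.0128,"dz":-0.0001,"spin":-4.19,"jaw":0},{"dx":0.0407,"dy":0.0159,"dz":-0.0001,"spin":-4.19,"jaw":0},{"dx":0.0394,"dy":0.0188,"dz":-0.0001,"spin":-4.19,"jaw":0},{"dx":0.0379,"dy":0.0216,"dz":-0.0001,"spin":-4.19,"jaw":0},
```

Call:
move_arm(steps=[{"dx": 0.028, "dy": -0.033, "dz": 0, "spin": -4.2, "jaw": 0}, {"dx": 0.03, "dy": -0.031, "dz": 0, "spin": -4.2, "jaw": 0}, {"dx": 0.033, "dy": -0.029, "dz": 0, "spin": -4.2, "jaw": 0}, {"dx": 0.035, "dy": -0.026, "dz": 0, "spin": -4.2, "jaw": 0}, {"dx": 0.036, "dy": -0.024, "dz": 0, "spin": -4.2, "jaw": 0}, {"dx": 0.038, "dy": -0.021, "dz": 0, "spin": -4.2, "jaw": 0}, {"dx": 0.04, "dy": -0.018, "dz": 0, "spin": -4.2, "jaw": 0}, {"dx": 0.041, "dy": -0.015, "dz": 0, "spin": -4.2, "jaw": 0}, {"dx": 0.042, "dy": -0.012, "dz": 0, "spin": -4.2, "jaw": 0}, {"dx": 0.043, "dy": -0.009, "dz": 0, "spin": -4.2, "jaw": 0}])

```text
time_s: 1.35
tcp_pos: [0.3897, -0.1663, 0.2497]
eef_rot: [-0.0, 0.833, 0.554, -0.0]
wrist_force: [0.7, 0.2, 1.1]
finger_gap: 0.0855
grip_force: 0.0
```

Call:
move_arm(steps=[{"dx": 0.043, "dy": -0.006, "dz": 0, "spin": -4.2, "jaw": 0}, {"dx": 0.043, "dy": -0.003, "dz": 0, "spin": -4.2, "jaw": 0}, {"dx": 0.044, "dy": 0, "dz": 0, "spin": -4.2, "jaw": 0}, {"dx": 0.043, "dy": 0.003, "dz": 0, "spin": -4.2, "jaw": 0}, {"dx": 0.043, "dy": 0.007, "dz": 0, "spin": -4.2, "jaw": 0}, {"dx": 0.042, "dy": 0.01, "dz": 0, "spin": -4.2, "jaw": 0}, {"dx": 0.042, "dy": 0.013, "dz": 0, "spin": -4.2, "jaw": 0}, {"dx": 0.041, "dy": 0.016, "dz": 0, "spin": -4.2, "jaw": 0}, {"dx": 0.039, "dy": 0.019, "dz": 0, "spin": -4.2, "jaw": 0}, {"dx": 0.038, "dy": 0.022, "dz": 0, "spin": -4.2, "jaw": 0}])

```text
time_s: 2.6
tcp_pos: [0.5019, 0.254, 0.2495]
eef_rot: [-0.0, 0.579, 0.815, -0.0]
wrist_force: [-0.3, -0.5, 0.6]
finger_gap: 0.0857
grip_force: 0.0
```

```bash
python3 -c "
from h import *
plan(.500,.2557,.067,109,6)"
```

```text
at [0.5019 0.254  0.2495] yaw 109.25 t 2.6 gap 0.0857 q [ 0.11  0.31 -0.76  1.78  0.23  1.14 -0.39] F [-0.3 -0.5  0.6]
{"dx":0.0004,"dy":-0.0002,"dz":0.0304,"spin":0.04,"jaw":0},{"dx":0.0004,"dy":-0.0002,"dz":0.0304,"spin":0.04,"jaw":0},{"dx":0.0004,"dy":-0.0002,"dz":0.0304,"spin":0.04,"jaw":0},{"dx":0.0004,"dy":-0.0002,"dz":0.0304,"spin":0.04,"jaw":0},{"dx":0.0004,"dy":-0.0002,"dz":0.0304,"spin":0.04,"jaw":0},{"dx":0.0004,"dy":-0.0002,"dz":0.0304,"spin":0.04,"jaw":0},
```

Call:
move_arm(steps=[{"dx": 0.002, "dy": -0.001, "dz": 0.03, "spin": 0, "jaw": 0}, {"dx": 0, "dy": 0, "dz": 0.04, "spin": 0, "jaw": 0}, {"dx": 0, "dy": 0, "dz": 0.04, "spin": 0, "jaw": 0}, {"dx": 0, "dy": 0, "dz": 0.03, "spin": 0, "jaw": 0}, {"dx": 0, "dy": 0, "dz": 0.02, "spin": 0, "jaw": 0}, {"dx": 0, "dy": 0, "dz": 0.019, "spin": 0, "jaw": 0}, {"dx": 0, "dy": 0, "dz": 0, "spin": 0, "jaw": 0}])

```text
time_s: 3.48
tcp_pos: [0.4994, 0.2543, 0.0697]
eef_rot: [-0.001, 0.58, 0.815, -0.001]
wrist_force: [-0.6, 0.0, 0.6]
finger_gap: 0.0857
grip_force: 0.0
```

Call:
move_arm(steps=[{"jaw": 255}, {"jaw": 255}, {"jaw": 255}, {"jaw": 255}, {"jaw": 255}, {"jaw": 255}, {"jaw": 255}, {"jaw": 255}])

```text
invalid input
```

Call:
move_arm(steps=[{"dx": 0, "dy": 0, "dz": 0, "spin": 0, "jaw": 255}, {"dx": 0, "dy": 0, "dz": 0, "spin": 0, "jaw": 255}, {"dx": 0, "dy": 0, "dz": 0, "spin": 0, "jaw": 255}, {"dx": 0, "dy": 0, "dz": 0, "spin": 0, "jaw": 255}, {"dx": 0, "dy": 0, "dz": 0, "spin": 0, "jaw": 255}, {"dx": 0, "dy": 0, "dz": 0, "spin": 0, "jaw": 255}, {"dx": 0, "dy": 0, "dz": 0, "spin": 0, "jaw": 255}, {"dx": 0, "dy": 0, "dz": 0, "spin": 0, "jaw": 255}])

```text
time_s: 4.47
tcp_pos: [0.5005, 0.255, 0.0719]
eef_rot: [0.0, 0.58, 0.815, 0.0]
wrist_force: [-1.6, -0.6, 6.3]
finger_gap: 0.0292
grip_force: 59.9
```

Call:
move_arm(steps=[{"dx": 0, "dy": 0, "dz": -0.005, "spin": 0, "jaw": 255}, {"dx": -0.002, "dy": 0, "dz": -0.01, "spin": 0, "jaw": 255}, {"dx": -0.004, "dy": 0, "dz": -0.02, "spin": 0, "jaw": 255}, {"dx": -0.004, "dy": 0, "dz": -0.03, "spin": 0, "jaw": 255}, {"dx": 0, "dy": 0, "dz": -0.03, "spin": 0, "jaw": 255}, {"dx": 0, "dy": 0, "dz": -0.03, "spin": 0, "jaw": 255}, {"dx": 0, "dy": 0, "dz": -0.02, "spin": 0, "jaw": 255}, {"dx": 0, "dy": 0, "dz": 0, "spin": 0, "jaw": 255}])

```text
time_s: 5.48
tcp_pos: [0.5047, 0.246, 0.2183]
eef_rot: [0.001, 0.58, 0.815, 0.002]
wrist_force: [0.8, -0.0, -4.9]
finger_gap: 0.0295
grip_force: 60.2
```

```bash
python3 -c "
from h import *
plan(.487,-.313,.215,90,16,255)"
```

```text
at [0.5047 0.246  0.2183] yaw 109.14 t 5.47 gap 0.0295 q [ 0.11  0.34 -0.75  1.82  0.26  1.08 -0.4 ] F [ 0.8 -0.  -4.9]
{"dx":-0.0326,"dy":-0.0125,"dz":0.0002,"spin":1.20,"jaw":255},{"dx":-0.0329,"dy":-0.0118,"dz":0.0002,"spin":1.20,"jaw":255},{"dx":-0.0331,"dy":-0.0111,"dz":0.0002,"spin":1.20,"jaw":255},{"dx":-0.0334,"dy":-0.0104,"dz":0.0002,"spin":1.20,"jaw":255},{"dx":-0.0336,"dy":-0.0097,"dz":0.0002,"spin":1.20,"jaw":255},{"dx":-0.0338,"dy":-0.0090,"dz":0.0002,"spin":1.20,"jaw":255},{"dx":-0.0340,"dy":-0.0083,"dz":0.0002,"spin":1.20,"jaw":255},{"dx":-0.0341,"dy":-0.0076,"dz":0.0002,"spin":1.20,"jaw":255},{"dx":-0.0343,"dy":-0.0069,"dz":0.0002,"spin":1.20,"jaw":255},{"dx":-0.0344,"dy":-0.0062,"dz":0.0002,"spin":1.20,"jaw":255},{"dx":-0.0345,"dy":-0.0055,"dz":0.0002,"spin":1.20,"jaw":255},{"dx":-0.0346,"dy":-0.0047,"dz":0.0002,"spin":1.20,"jaw":255},{"dx":-0.0347,"dy":-0.0040,"dz":0.0002,"spin":1.20,"jaw":255},{"dx":-0.0348,"dy":-0.0033,"dz":0.0002,"spin":1.20,"jaw":255},{"dx":-0.0349,"dy":-0.0026,"dz":0.0002,"spin":1.20,"jaw":255},{"dx":-0.0349,"dy":-0.0018,"dz":0.0002,"spin":1.20,"jaw":255},
```

Call:
move_arm(steps=[{"dx": -0.016, "dy": -0.006, "dz": 0, "spin": 0.6, "jaw": 255}, {"dx": -0.033, "dy": -0.012, "dz": 0, "spin": 1.2, "jaw": 255}, {"dx": -0.033, "dy": -0.012, "dz": 0, "spin": 1.2, "jaw": 255}, {"dx": -0.033, "dy": -0.011, "dz": 0, "spin": 1.2, "jaw": 255}, {"dx": -0.034, "dy": -0.01, "dz": 0, "spin": 1.2, "jaw": 255}, {"dx": -0.034, "dy": -0.009, "dz": 0, "spin": 1.2, "jaw": 255}, {"dx": -0.034, "dy": -0.009, "dz": 0, "spin": 1.2, "jaw": 255}, {"dx": -0.034, "dy": -0.008, "dz": 0, "spin": 1.2, "jaw": 255}, {"dx": -0.034, "dy": -0.007, "dz": 0, "spin": 1.2, "jaw": 255}, {"dx": -0.034, "dy": -0.006, "dz": 0, "spin": 1.2, "jaw": 255}])

```text
time_s: 6.72
tcp_pos: [0.4911, -0.0889, 0.214]
eef_rot: [-0.002, 0.659, 0.753, -0.001]
wrist_force: [0.5, 0.3, -5.9]
finger_gap: 0.0296
grip_force: 60.1
```

Call:
move_arm(steps=[{"dx": -0.034, "dy": -0.006, "dz": 0, "spin": 1.2, "jaw": 255}, {"dx": -0.034, "dy": -0.005, "dz": 0, "spin": 1.2, "jaw": 255}, {"dx": -0.035, "dy": -0.004, "dz": 0, "spin": 1.2, "jaw": 255}, {"dx": -0.035, "dy": -0.003, "dz": 0, "spin": 1.2, "jaw": 255}, {"dx": -0.035, "dy": -0.003, "dz": 0, "spin": 1.2, "jaw": 255}, {"dx": -0.035, "dy": -0.002, "dz": 0, "spin": 1.2, "jaw": 255}, {"dx": -0.016, "dy": 0, "dz": 0, "spin": 0.6, "jaw": 255}, {"dx": 0, "dy": 0, "dz": 0, "spin": 0, "jaw": 255}])

```text
time_s: 7.72
tcp_pos: [0.4869, -0.3132, 0.2151]
eef_rot: [-0.001, 0.709, 0.706, -0.0]
wrist_force: [0.1, 0.6, -6.1]
finger_gap: 0.0294
grip_force: 60.0
```

Run:
```python
from h import *
import cv2
plan(.487,-.313,.066,90,5,255)
im=vision.read_camera("scene");np.save("pics/s1.npy",im)
cv2.imwrite("pics/s1.png",cv2.resize(im[180:380,60:360,::-1],(800,533),interpolation=cv2.INTER_CUBIC))
```

```text
at [ 0.4869 -0.3132  0.2151] yaw 89.77 t 7.72 gap 0.0294 q [ 0.84  0.31 -0.4   1.79  0.14  1.07  0.39] F [ 0.1  0.6 -6.1]
{"dx":0.0000,"dy":0.0000,"dz":0.0298,"spin":-0.05,"jaw":255},{"dx":0.0000,"dy":0.0000,"dz":0.0298,"spin":-0.05,"jaw":255},{"dx":0.0000,"dy":0.0000,"dz":0.0298,"spin":-0.05,"jaw":255},{"dx":0.0000,"dy":0.0000,"dz":0.0298,"spin":-0.05,"jaw":255},{"dx":0.0000,"dy":0.0000,"dz":0.0298,"spin":-0.05,"jaw":255},
```

View pics/s1.png

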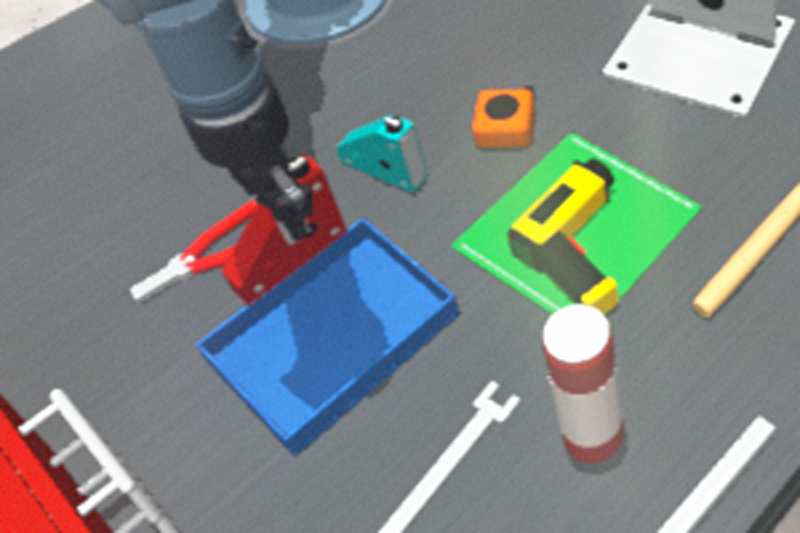

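The magnet hangs over the tray, whose rim corners are at (360,222), (460,298), (295,452) and (200,345), and the path down is clear.

Call:
move_arm(steps=[{"dx": 0, "dy": 0, "dz": 0.02, "spin": 0, "jaw": 255}, {"dx": 0, "dy": 0, "dz": 0.03, "spin": 0, "jaw": 255}, {"dx": 0, "dy": 0, "dz": 0.03, "spin": 0, "jaw": 255}, {"dx": 0, "dy": 0, "dz": 0.03, "spin": 0, "jaw": 255}, {"dx": 0, "dy": 0, "dz": 0.02, "spin": 0, "jaw": 255}, {"dx": 0, "dy": 0, "dz": 0.01, "spin": 0, "jaw": 255}, {"dx": 0, "dy": 0, "dz": 0.005, "spin": 0, "jaw": 255}, {"dx": 0, "dy": 0, "dz": 0.003, "spin": 0, "jaw": 255}, {"dx": 0, "dy": 0, "dz": 0, "spin": 0, "jaw": 255}])

```text
time_s: 8.9
tcp_pos: [0.4884, -0.3123, 0.0687]
eef_rot: [0.001, 0.708, 0.707, 0.0]
wrist_force: [0.8, 0.2, -6.5]
finger_gap: 0.0293
grip_force: 60.0
```

Call:
move_arm(steps=[{"dx": 0, "dy": 0, "dz": 0.002, "spin": 0, "jaw": 255}, {"dx": 0, "dy": 0, "dz": 0.001, "spin": 0, "jaw": 255}, {"dx": 0, "dy": 0, "dz": 0.001, "spin": 0, "jaw": 255}, {"dx": 0, "dy": 0, "dz": 0.001, "spin": 0, "jaw": 255}, {"dx": 0, "dy": 0, "dz": 0, "spin": 0, "jaw": 255}])

```text
time_s: 9.52
tcp_pos: [0.488, -0.3119, 0.064]
eef_rot: [-0.0, 0.707, 0.707, -0.0]
wrist_force: [-3.5, 1.6, 3.7]
finger_gap: 0.0295
grip_force: 60.9
```

Call:
move_arm(steps=[{"dx": 0, "dy": 0, "dz": 0, "spin": 0, "jaw": 180}, {"dx": 0, "dy": 0, "dz": 0, "spin": 0, "jaw": 120}, {"dx": 0, "dy": 0, "dz": 0, "spin": 0, "jaw": 60}, {"dx": 0, "dy": 0, "dz": 0, "spin": 0, "jaw": 0}, {"dx": 0, "dy": 0, "dz": 0, "spin": 0, "jaw": 0}, {"dx": 0, "dy": 0, "dz": 0, "spin": 0, "jaw": 0}, {"dx": 0, "dy": 0, "dz": -0.02, "spin": 0, "jaw": 0}, {"dx": 0, "dy": 0, "dz": -0.04, "spin": 0, "jaw": 0}, {"dx": 0, "dy": 0, "dz": -0.05, "spin": 0, "jaw": 0}, {"dx": 0, "dy": 0, "dz": -0.05, "spin": 0, "jaw": 0}])

```text
time_s: 10.78
tcp_pos: [0.488, -0.3118, 0.226]
eef_rot: [0.001, 0.707, 0.707, 0.0]
wrist_force: [0.8, -0.7, -0.2]
finger_gap: 0.0853
grip_force: 0.0
```

Run:
```python
from h import *
import cv2
im=np.load("pics/s1.npy")
# gun check: project models at candidate poses on the earlier pictures
def gp(x,y,yaw,P):
    a=np.radians(yaw);P=np.array(P)/1000.
    return np.c_[x+np.cos(a)*P[:,0]-np.sin(a)*P[:,1],y+np.sin(a)*P[:,0]+np.cos(a)*P[:,1],P[:,2]+.004]
g=(.560,-.0505,96.5)
t=np.load("pics/top0.npy")[:,:,::-1];s=np.load("pics/scene0.npy")[:,:,::-1]
out=[]
for n,im,x0,y0 in(("top",t,350,150),("scene",s,225,220)):
    c=cv2.resize(im[y0:y0+75,x0:x0+65],None,fx=6,fy=6,interpolation=cv2.INTER_CUBIC)
    for z,col in((0,(255,0,0)),(42,(0,0,255))):
        q=proj(n,gp(*g,[(70,23,z),(70,-23,z),(-69,-23,z),(-69,23,z)]))
        cv2.polylines(c,[np.int32((q-[x0,y0]+.5)*6)],True,col,1)
    q=proj(n,gp(*g,[(0,0,42),(-15,-23,36),(-90,-120,18),(-15,-120,18)]))
    for u in np.int32((q-[x0,y0]+.5)*6): cv2.circle(c,tuple(map(int,u)),3,(255,0,255),-1)
    out.append(c)
cv2.imwrite("pics/ov.png",np.hstack(out))
```

```text
(no output)
```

View pics/ov.png

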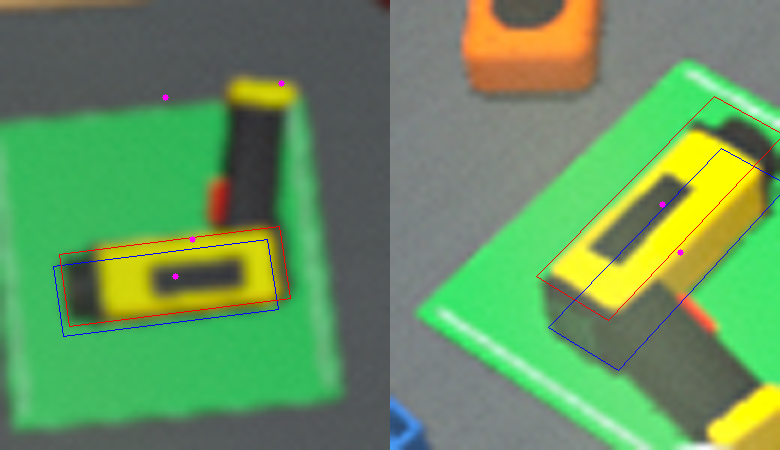

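Projected outline fits the gun in both views (yellow barrel centre at about (190,273) in the left half), so I'll approach at (0.560, -0.049), yaw 96.5°.

```bash
python3 -c "
from h import *
plan(.560,-.049,.18,96.5,7)"
```

```text
at [ 0.488  -0.3118  0.226 ] yaw 89.96 t 10.78 gap 0.0853 q [ 0.84  0.3  -0.4   1.78  0.13  1.08  0.39] F [ 0.8 -0.7 -0.2]
{"dx":0.0375,"dy":0.0103,"dz":0.0066,"spin":-0.93,"jaw":0},{"dx":0.0374,"dy":0.0109,"dz":0.0066,"spin":-0.93,"jaw":0},{"dx":0.0372,"dy":0.0115,"dz":0.0066,"spin":-0.93,"jaw":0},{"dx":0.0370,"dy":0.0121,"dz":0.0066,"spin":-0.93,"jaw":0},{"dx":0.0368,"dy":0.0127,"dz":0.0066,"spin":-0.93,"jaw":0},{"dx":0.0366,"dy":0.0133,"dz":0.0066,"spin":-0.93,"jaw":0},{"dx":0.0364,"dy":0.0139,"dz":0.0066,"spin":-0.93,"jaw":0},
```

Call:
move_arm(steps=[{"dx": 0.0375, "dy": 0.0103, "dz": 0.0066, "spin": -0.93, "jaw": 0}, {"dx": 0.0374, "dy": 0.0109, "dz": 0.0066, "spin": -0.93, "jaw": 0}, {"dx": 0.0372, "dy": 0.0115, "dz": 0.0066, "spin": -0.93, "jaw": 0}, {"dx": 0.037, "dy": 0.0121, "dz": 0.0066, "spin": -0.93, "jaw": 0}, {"dx": 0.0368, "dy": 0.0127, "dz": 0.0066, "spin": -0.93, "jaw": 0}, {"dx": 0.0366, "dy": 0.0133, "dz": 0.0066, "spin": -0.93, "jaw": 0}, {"dx": 0.0364, "dy": 0.0139, "dz": 0.0066, "spin": -0.93, "jaw": 0}, {"dx": 0, "dy": 0, "dz": 0, "spin": 0, "jaw": 0}, {"dx": 0, "dy": 0, "dz": 0, "spin": 0, "jaw": 0}])

```text
time_s: 11.9
tcp_pos: [0.5604, -0.0497, 0.1778]
eef_rot: [0.001, 0.666, 0.746, -0.0]
wrist_force: [0.4, -0.8, 0.1]
finger_gap: 0.0851
grip_force: 0.0
```

```bash
python3 -c "
from h import *
plan(.560,-.049,.03,96.5,5)"
```

```text
at [ 0.5604 -0.0497  0.1778] yaw 96.45 t 11.9 gap 0.0851 q [ 0.48  0.35 -0.54  1.86  0.21  0.99 -0.05] F [ 0.4 -0.8  0.1]
{"dx":0.0002,"dy":-0.0001,"dz":0.0296,"spin":-0.01,"jaw":0},{"dx":0.0002,"dy":-0.0001,"dz":0.0296,"spin":-0.01,"jaw":0},{"dx":0.0002,"dy":-0.0001,"dz":0.0296,"spin":-0.01,"jaw":0},{"dx":0.0002,"dy":-0.0001,"dz":0.0296,"spin":-0.01,"jaw":0},{"dx":0.0002,"dy":-0.0001,"dz":0.0296,"spin":-0.01,"jaw":0},
```

Call:
move_arm(steps=[{"dx": 0, "dy": 0, "dz": 0.03, "spin": 0, "jaw": 0}, {"dx": 0, "dy": 0, "dz": 0.04, "spin": 0, "jaw": 0}, {"dx": 0, "dy": 0, "dz": 0.03, "spin": 0, "jaw": 0}, {"dx": 0, "dy": 0, "dz": 0.02, "spin": 0, "jaw": 0}, {"dx": 0, "dy": 0, "dz": 0.018, "spin": 0, "jaw": 0}, {"dx": 0, "dy": 0, "dz": 0.01, "spin": 0, "jaw": 0}, {"dx": 0, "dy": 0, "dz": 0, "spin": 0, "jaw": 0}, {"dx": 0, "dy": 0, "dz": 0, "spin": 0, "jaw": 0}])

```text
time_s: 12.9
tcp_pos: [0.5611, -0.049, 0.0296]
eef_rot: [0.001, 0.666, 0.746, 0.001]
wrist_force: [-0.3, -0.3, -0.2]
finger_gap: 0.0854
grip_force: 0.0
```

Call:
move_arm(steps=[{"dx": 0, "dy": 0, "dz": 0, "spin": 0, "jaw": 60}, {"dx": 0, "dy": 0, "dz": 0, "spin": 0, "jaw": 90}, {"dx": 0, "dy": 0, "dz": 0, "spin": 0, "jaw": 255}, {"dx": 0, "dy": 0, "dz": 0, "spin": 0, "jaw": 255}, {"dx": 0, "dy": 0, "dz": 0, "spin": 0, "jaw": 255}, {"dx": 0, "dy": 0, "dz": 0, "spin": 0, "jaw": 255}, {"dx": 0, "dy": 0, "dz": 0, "spin": 0, "jaw": 255}])

```text
time_s: 13.78
tcp_pos: [0.5609, -0.049, 0.0294]
eef_rot: [0.001, 0.666, 0.746, 0.0]
wrist_force: [0.0, 0.7, 5.0]
finger_gap: 0.0454
grip_force: 62.6
```

Call:
move_arm(steps=[{"dx": 0, "dy": 0, "dz": -0.003, "spin": 0, "jaw": 255}, {"dx": 0, "dy": 0, "dz": -0.01, "spin": 0, "jaw": 255}, {"dx": 0, "dy": 0, "dz": -0.02, "spin": 0, "jaw": 255}, {"dx": 0, "dy": 0, "dz": -0.02, "spin": 0, "jaw": 255}, {"dx": 0, "dy": 0, "dz": -0.017, "spin": 0, "jaw": 255}, {"dx": 0, "dy": 0, "dz": -0.01, "spin": 0, "jaw": 255}, {"dx": 0, "dy": 0, "dz": 0, "spin": 0, "jaw": 255}])

```text
time_s: 14.65
tcp_pos: [0.561, -0.0492, 0.1101]
eef_rot: [0.001, 0.666, 0.746, 0.001]
wrist_force: [-0.1, -0.4, -3.2]
finger_gap: 0.0457
grip_force: 61.8
```

Run:
```python
from h import *
plan(.5385,.1365,.0714,108.3,10,255)
```

```text
at [ 0.561  -0.0492  0.1101] yaw 96.45 t 14.65 gap 0.0457 q [ 0.45  0.44 -0.52  1.9   0.28  0.87 -0.1 ] F [-0.1 -0.4 -3.2]
{"dx":0.0187,"dy":-0.0002,"dz":0.0039,"spin":-1.19,"jaw":255},{"dx":0.0187,"dy":0.0002,"dz":0.0039,"spin":-1.19,"jaw":255},{"dx":0.0187,"dy":0.0006,"dz":0.0039,"spin":-1.19,"jaw":255},{"dx":0.0187,"dy":0.0010,"dz":0.0039,"spin":-1.19,"jaw":255},{"dx":0.0187,"dy":0.0014,"dz":0.0039,"spin":-1.19,"jaw":255},{"dx":0.0186,"dy":0.0018,"dz":0.0039,"spin":-1.19,"jaw":255},{"dx":0.0186,"dy":0.0022,"dz":0.0039,"spin":-1.19,"jaw":255},{"dx":0.0185,"dy":0.0025,"dz":0.0039,"spin":-1.19,"jaw":255},{"dx":0.0185,"dy":0.0029,"dz":0.0039,"spin":-1.19,"jaw":255},{"dx":0.0184,"dy":0.0033,"dz":0.0039,"spin":-1.19,"jaw":255},
```

Call:
move_arm(steps=[{"dx": 0.0187, "dy": -0.0002, "dz": 0.0039, "spin": -1.19, "jaw": 255}, {"dx": 0.0187, "dy": 0.0002, "dz": 0.0039, "spin": -1.19, "jaw": 255}, {"dx": 0.0187, "dy": 0.0006, "dz": 0.0039, "spin": -1.19, "jaw": 255}, {"dx": 0.0187, "dy": 0.001, "dz": 0.0039, "spin": -1.19, "jaw": 255}, {"dx": 0.0187, "dy": 0.0014, "dz": 0.0039, "spin": -1.19, "jaw": 255}, {"dx": 0.0186, "dy": 0.0018, "dz": 0.0039, "spin": -1.19, "jaw": 255}, {"dx": 0.0186, "dy": 0.0022, "dz": 0.0039, "spin": -1.19, "jaw": 255}, {"dx": 0.0185, "dy": 0.0025, "dz": 0.0039, "spin": -1.19, "jaw": 255}, {"dx": 0.0185, "dy": 0.0029, "dz": 0.0039, "spin": -1.19, "jaw": 255}, {"dx": 0.0184, "dy": 0.0033, "dz": 0.0039, "spin": -1.19, "jaw": 255}])

```text
time_s: 15.9
tcp_pos: [0.5373, 0.1378, 0.0696]
eef_rot: [0.0, 0.585, 0.811, 0.0]
wrist_force: [0.4, 0.4, -4.1]
finger_gap: 0.0455
grip_force: 62.0
```

Run:
```python
from h import *
import cv2
plan(.5385,.1365,.0714,108.3,1,255)
x0,y0,k=280,150,7
im=vision.read_camera("scene");c=cv2.resize(im[y0:y0+80,x0:x0+110,::-1],None,fx=k,fy=k,interpolation=cv2.INTER_CUBIC)
s=state();M=R.from_quat(np.roll(s["eef_rot"],-1)).as_matrix();p=np.array(s["tcp_pos"])
gx,gz=M[:,0],-M[:,2]
ax=[p-.0044*gz+gx*t for t in(.07,.12,.17)]
a=np.radians(108.3);sp=np.array([.4851,.2977,.067]);print("lens->spot",(M.T@(sp-ax[0])).round(4), "gx",gx.round(3))
for q,col in((ax,(255,0,255)),([sp],(0,255,0))):
    for u in proj("scene",np.array(q)): cv2.circle(c,tuple(int(v) for v in (u-[x0,y0]+.5)*k),3,col,-1)
cv2.imwrite("pics/hold.png",c)
im=vision.read_camera("scene");cv2.imwrite("pics/full.png",im[:,:,::-1])
```

```text
at [0.5373 0.1378 0.0696] yaw 108.43 t 15.9 gap 0.0455 q [ 0.16  0.51 -0.58  1.93  0.38  0.81 -0.3 ] F [ 0.4  0.4 -4.1]
{"dx":-0.0016,"dy":0.0007,"dz":-0.0018,"spin":0.13,"jaw":255},
lens->spot [ 0.094   0.0015 -0.0014] gx [-0.32   0.947  0.003]
```

View pics/hold.png

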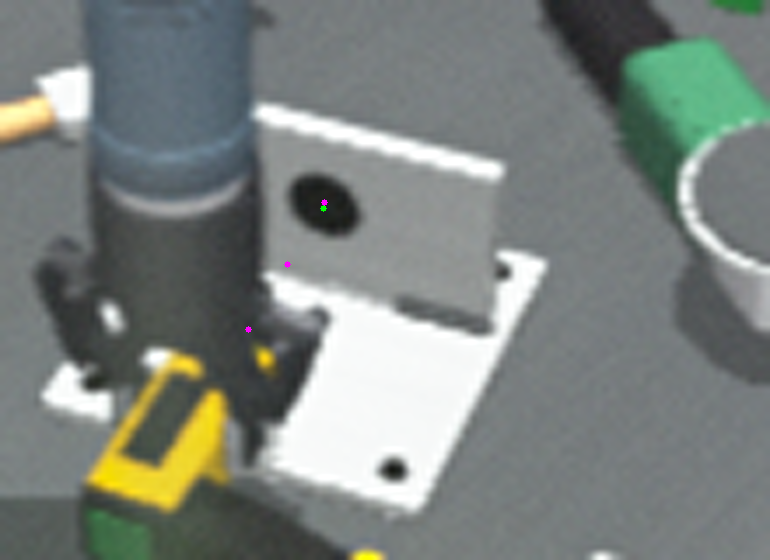

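The spot's centre is at about (325,205) in the crop. The projected line of sight meets it at (324,202), so the aim is good. Next I'll hold still and check the gun's pitch.

Call:
move_arm(steps=[{"dx": -0.002, "dy": 0.001, "dz": -0.001, "spin": 0, "jaw": 255}, {"dx": 0, "dy": 0, "dz": 0, "spin": 0, "jaw": 255}, {"dx": 0, "dy": 0, "dz": 0, "spin": 0, "jaw": 255}, {"dx": 0, "dy": 0, "dz": 0, "spin": 0, "jaw": 255}, {"dx": 0, "dy": 0, "dz": 0, "spin": 0, "jaw": 255}, {"dx": 0, "dy": 0, "dz": 0, "spin": 0, "jaw": 255}, {"dx": 0, "dy": 0, "dz": 0, "spin": 0, "jaw": 255}, {"dx": 0, "dy": 0, "dz": 0, "spin": 0, "jaw": 255}, {"dx": 0, "dy": 0, "dz": 0, "spin": 0, "jaw": 255}, {"dx": 0, "dy": 0, "dz": 0, "spin": 0, "jaw": 255}])

```text
time_s: 17.25
tcp_pos: [0.539, 0.1351, 0.0708]
eef_rot: [0.0, 0.585, 0.811, 0.0]
wrist_force: [0.1, -0.4, -2.8]
finger_gap: 0.0453
grip_force: 61.8
```

Call:
move_arm(steps=[{"dx": 0, "dy": 0, "dz": 0, "spin": 0, "jaw": 255}, {"dx": 0, "dy": 0, "dz": 0, "spin": 0, "jaw": 255}, {"dx": 0, "dy": 0, "dz": 0, "spin": 0, "jaw": 255}, {"dx": 0, "dy": 0, "dz": 0, "spin": 0, "jaw": 255}, {"dx": 0, "dy": 0, "dz": 0, "spin": 0, "jaw": 255}, {"dx": 0, "dy": 0, "dz": 0, "spin": 0, "jaw": 255}, {"dx": 0, "dy": 0, "dz": 0, "spin": 0, "jaw": 255}, {"dx": 0, "dy": 0, "dz": 0, "spin": 0, "jaw": 255}, {"dx": 0, "dy": 0, "dz": 0, "spin": 0, "jaw": 255}, {"dx": 0, "dy": 0, "dz": 0, "spin": 0, "jaw": 255}])

```text
time_s: 18.5
tcp_pos: [0.539, 0.135, 0.0708]
eef_rot: [0.0, 0.585, 0.811, 0.0]
wrist_force: [0.1, -0.9, -2.7]
finger_gap: 0.0454
grip_force: 61.8
```

Run:
```python
from h import *
import cv2
s=state();M=R.from_quat(np.roll(s["eef_rot"],-1)).as_matrix();p=np.array(s["tcp_pos"])
print(p,M.round(3).tolist())
G=np.c_[M[:,0],-M[:,1],-M[:,2]];o=p-.0254*G[:,2]
w=lambda P:o+np.array(P)/1000@G.T
out=[]
for n,x0,y0 in(("scene",270,170),("top",265,165)):
    im=vision.read_camera(n);k=6
    c=cv2.resize(im[y0:y0+85,x0:x0+65,::-1],None,fx=k,fy=k,interpolation=cv2.INTER_CUBIC)
    for z,col in((0,(255,0,0)),(42,(0,0,255))):
        q=proj(n,w([(70,23,z),(70,-23,z),(-69,-23,z),(-69,23,z)]))
        cv2.polylines(c,[np.int32((q-[x0,y0]+.5)*k)],True,col,1)
    out.append(c)
cv2.imwrite("pics/ov2.png",np.hstack(out))
plan(.561,-.049,.11,96.5,10,255)
```

```text
[0.53901522 0.13504124 0.07078988] [[-0.315, 0.949, 0.0], [0.949, 0.315, 0.0], [0.0, 0.0, -1.0]]
at [0.539  0.135  0.0708] yaw 108.35 t 18.6 gap 0.0453 q [ 0.17  0.51 -0.58  1.93  0.38  0.81 -0.3 ] F [ 0.9 -0.8 -3. ]
{"dx":-0.0182,"dy":-0.0037,"dz":-0.0039,"spin":1.19,"jaw":255},{"dx":-0.0182,"dy":-0.0033,"dz":-0.0039,"spin":1.19,"jaw":255},{"dx":-0.0183,"dy":-0.0030,"dz":-0.0039,"spin":1.19,"jaw":255},{"dx":-0.0184,"dy":-0.0026,"dz":-0.0039,"spin":1.19,"jaw":255},{"dx":-0.0184,"dy":-0.0022,"dz":-0.0039,"spin":1.19,"jaw":255},{"dx":-0.0184,"dy":-0.0018,"dz":-0.0039,"spin":1.19,"jaw":255},{"dx":-0.0185,"dy":-0.0014,"dz":-0.0039,"spin":1.19,"jaw":255},{"dx":-0.0185,"dy":-0.0010,"dz":-0.0039,"spin":1.19,"jaw":255},{"dx":-0.0185,"dy":-0.0007,"dz":-0.0039,"spin":1.19,"jaw":255},{"dx":-0.0185,"dy":-0.0003,"dz":-0.0039,"spin":1.19,"jaw":255},
```

View pics/ov2.png

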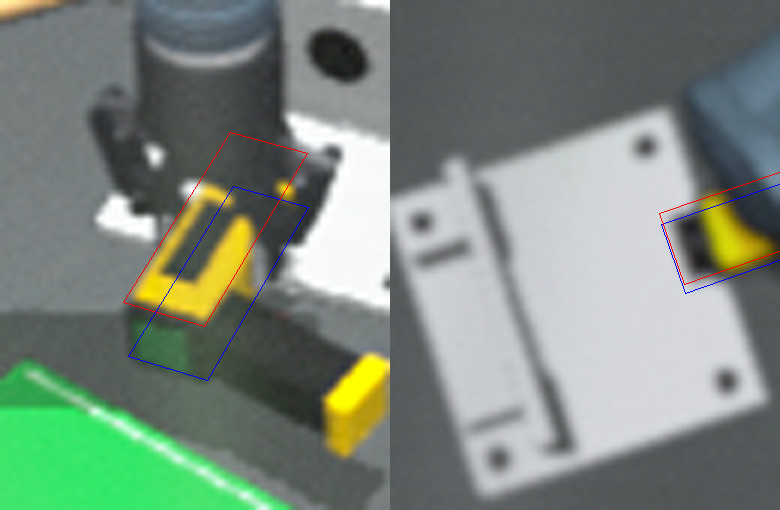

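The scene half shows the gun level: its rear top corners at about (135,300) and (207,320) match the projected outline. In the top half the lens, at about (680,245), points at the plate. The hold is done, so I'll bring the gun back to the mat.

Call:
move_arm(steps=[{"dx": -0.0182, "dy": -0.0037, "dz": -0.0039, "spin": 1.19, "jaw": 255}, {"dx": -0.0182, "dy": -0.0033, "dz": -0.0039, "spin": 1.19, "jaw": 255}, {"dx": -0.0183, "dy": -0.003, "dz": -0.0039, "spin": 1.19, "jaw": 255}, {"dx": -0.0184, "dy": -0.0026, "dz": -0.0039, "spin": 1.19, "jaw": 255}, {"dx": -0.0184, "dy": -0.0022, "dz": -0.0039, "spin": 1.19, "jaw": 255}, {"dx": -0.0184, "dy": -0.0018, "dz": -0.0039, "spin": 1.19, "jaw": 255}, {"dx": -0.0185, "dy": -0.0014, "dz": -0.0039, "spin": 1.19, "jaw": 255}, {"dx": -0.0185, "dy": -0.001, "dz": -0.0039, "spin": 1.19, "jaw": 255}, {"dx": -0.0185, "dy": -0.0007, "dz": -0.0039, "spin": 1.19, "jaw": 255}, {"dx": -0.0185, "dy": -0.0003, "dz": -0.0039, "spin": 1.19, "jaw": 255}])

```text
time_s: 19.85
tcp_pos: [0.561, -0.0501, 0.11]
eef_rot: [-0.0, 0.667, 0.745, 0.0]
wrist_force: [0.5, 0.4, -2.7]
finger_gap: 0.0453
grip_force: 61.5
```

Call:
move_arm(steps=[{"dx": 0, "dy": 0, "dz": 0, "spin": 0, "jaw": 255}, {"dx": 0, "dy": 0, "dz": 0.01, "spin": 0, "jaw": 255}, {"dx": 0, "dy": 0, "dz": 0.02, "spin": 0, "jaw": 255}, {"dx": 0, "dy": 0, "dz": 0.02, "spin": 0, "jaw": 255}, {"dx": 0, "dy": 0, "dz": 0.015, "spin": 0, "jaw": 255}, {"dx": 0, "dy": 0, "dz": 0.007, "spin": 0, "jaw": 255}, {"dx": 0, "dy": 0, "dz": 0.003, "spin": 0, "jaw": 255}, {"dx": 0, "dy": 0, "dz": 0, "spin": 0, "jaw": 255}, {"dx": 0, "dy": 0, "dz": 0, "spin": 0, "jaw": 255}])

```text
time_s: 20.98
tcp_pos: [0.5617, -0.049, 0.0355]
eef_rot: [0.001, 0.666, 0.746, 0.0]
wrist_force: [-0.2, -0.3, -2.8]
finger_gap: 0.045
grip_force: 61.8
```

Call:
move_arm(steps=[{"dx": 0, "dy": 0, "dz": 0.002, "spin": 0, "jaw": 255}, {"dx": 0, "dy": 0, "dz": 0.002, "spin": 0, "jaw": 255}, {"dx": 0, "dy": 0, "dz": 0.001, "spin": 0, "jaw": 255}, {"dx": 0, "dy": 0, "dz": 0.001, "spin": 0, "jaw": 255}, {"dx": 0, "dy": 0, "dz": 0, "spin": 0, "jaw": 255}])

```text
time_s: 21.6
tcp_pos: [0.5608, -0.049, 0.0295]
eef_rot: [-0.0, 0.666, 0.746, -0.0]
wrist_force: [-2.9, 0.3, 5.5]
finger_gap: 0.0457
grip_force: 62.5
```

Contact with the mat: release and rise.

Call:
move_arm(steps=[{"dx": 0, "dy": 0, "dz": 0, "spin": 0, "jaw": 120}, {"dx": 0, "dy": 0, "dz": 0, "spin": 0, "jaw": 60}, {"dx": 0, "dy": 0, "dz": 0, "spin": 0, "jaw": 0}, {"dx": 0, "dy": 0, "dz": 0, "spin": 0, "jaw": 0}, {"dx": 0, "dy": 0, "dz": 0, "spin": 0, "jaw": 0}, {"dx": 0, "dy": 0, "dz": -0.02, "spin": 0, "jaw": 0}, {"dx": 0, "dy": 0, "dz": -0.04, "spin": 0, "jaw": 0}, {"dx": 0, "dy": 0, "dz": -0.06, "spin": 0, "jaw": 0}, {"dx": 0, "dy": 0, "dz": -0.06, "spin": 0, "jaw": 0}, {"dx": -0.03, "dy": -0.02, "dz": -0.02, "spin": 0, "jaw": 0}])

```text
time_s: 22.85
tcp_pos: [0.5486, -0.0771, 0.2359]
eef_rot: [0.004, 0.663, 0.748, 0.004]
wrist_force: [0.2, -0.1, -0.5]
finger_gap: 0.0851
grip_force: 0.0
```

Run:
```python
from h import *
import cv2
cv2.imwrite("pics/end.png",cv2.resize(vision.read_camera("scene")[130:380,60:400,::-1],(800,588),interpolation=cv2.INTER_CUBIC))
```

```text
(no output)
```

View pics/end.png

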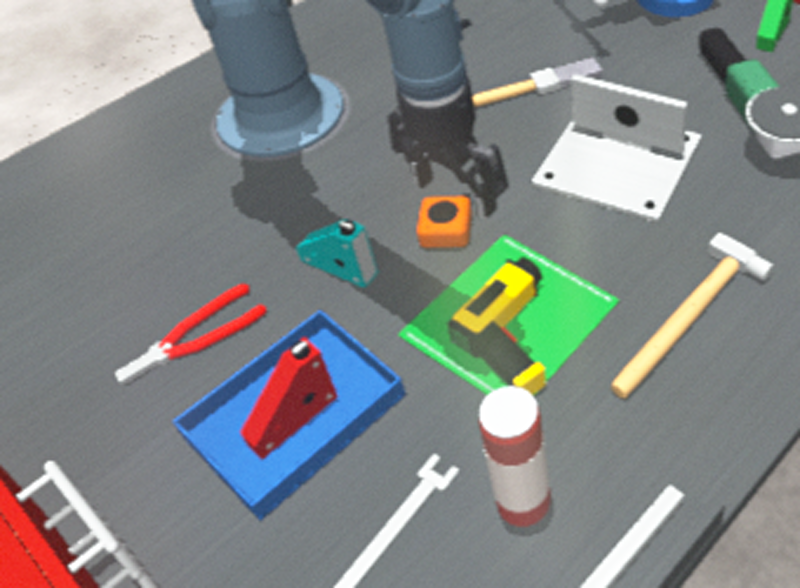

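The magnet stands in the tray at about (290,400), the gun lies flat on the mat at about (495,315), and the bystanders are where they were.

```bash
python3 -c "
from cell import job
print(job.hand_in())"
```

```text
the job is handed in; nothing more can be done
None
```

I set the magnet in the tray, held the thermometer still on the black spot for over 2 s (lens about 10 cm away, square to the plate), laid it flat back on its mat, and handed the job in at about 23 s; no verdict was returned.

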